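Roll the post up the gutter and close the keeper

ROBOT

A 7-joint arm with a two-finger parallel gripper is mounted at the origin on a cart in front of the work surface, level with it; the furniture and walls round the work are solid. World frame = base frame: x ahead of the robot, y to its left, z up, the work surface at z = 0. Lengths are in mm, angles in rad, forces in N, time in s.
With the tool pointing down it reaches from about 425 to 825 mm from the base axis. Payload 3.6 kg.
Tool frame: the origin (TCP) lies on the centre line of the jaws, within the pads' length; the fingertips stand 14 mm ahead of it and the grasp point (between the pads) lies 5 mm behind it; x points along the fingers, y is the direction in which the jaws open and shut, and the axes are right-handed (so a half turn about x gives the same grasp; the last joint's range is limited). The gripper opens to 93 mm and grips with 3 to 60 N. Pads are 15 mm wide; open, the fingers measure 128 mm over their backs; the gripper's body (75 mm by 188 mm) begins 65 mm behind the grasp point.
Start: joints at [1.185, 0.615, -0.013, 1.423, 0.008, 1.103, -0.04], TCP at [228.258, -608.572, 211.34] pointing down, gripper open.
Joint ranges: [-3.12, 3.12], [-0.3, 2.06], [-1.34, 1.32], [0.26, 2.42], [-1.36, 4.5], [0.01, 1.98], [-2.84, 2.84]. Speed limits (rad/s): [2.79, 2.79, 3.14, 3.14, 3.14, 3.14, 3.14].

INTERFACE

Orientations are given as a rotation vector (axis times angle).
In Python, from bench import bot, imaging, ticket, models gives the robot as it stands. The module is installed in compiled form; this text tells all that it offers.
- The arm moves only by the shell command python3 -m handwheel 'ROWS' [OPENING] [FORCE]. ROWS is JSON, a list of rows, each a list of 4 numbers: the shift along the tool's x, y, z in mm, then the turn about the tool's x in rad. In form: [[dx, dy, dz, twist], ...]. A call has exactly 10 rows; each row is the pose to reach, as a shift and turn from the pose commanded when the call began, along the tool's axes at that moment; what a row does not reach only later rows make up. A row lasts 1/10 s, in which the tool goes at most 50 mm and 8.59 degrees, less where a joint would pass 70% of its speed; a pose out of reach is approached as far as the arm can. A call with a gripper value outside its range is refused whole. OPENING is the opening, from 0 (shut) to 1 (fully open), set as the call begins (- or left out, the last holds). The fingers move at their own pace and stop on an object; FORCE is the grip in N (left out, the last holds). Time passes only in rows, so rows that repeat a pose let the fingers close, or fill a call up. It gives the time, the measured TCP pose, the force and the opening at its end, in the units of the state.
- bot.read_state(): the state, without advancing time (a new reading comes with each control period).
- imaging.grab_frame(name): name is "side" or "top" or "wrist"; returns (picture, depth): 384x512x3 uint8, red, green, blue; 384x512 float32, mm along the optical axis (not along the pixel's ray), 0 where there is no reading.
- imaging.camera_params(name): a dict with "fx", "fy", "cx", "cy" (pixels), "world_from_camera" (4x4, takes a point from camera to world coordinates). Camera axes: x right, y up, looking along -z (the intrinsics and any distortion apply to the point x, -y, -z); pixel columns grow to the right and rows downward; lengths in mm; the calibration is good to about 2 mm. A picture is of the moment at which its call begins: read the wrist's pose just before it. camera_params takes no time and is no camera call; for the wrist camera it gives the pose at the moment of the call.
- ticket.job_done(): hands the job in, once; it reports no verdict.
Trained networks look in the newest picture that a camera, given by its name, has taken for a name from the list of things; names that differ only in an ending like _2 or _b are one class to them, and where a whole thing is asked for, a point or a joint stands for the part that bears it (a point fixed in the world has none). Each returns a list of dicts, best first, with "p" (0 to 1); they miss things now and then, are a little off and sometimes report something else, mostly with a low value. They report only what shows in the picture. A call takes as long as a camera call. They do not tell look-alikes from the thing itself.
- models.recognise(camera, query): "xyz" ([x, y, z] in mm, in the coordinates of the camera as it stood for that picture, good to about 4 mm: the middle of the surface that is visible of it).
The state is a dict: "clock": time; "joint_pos": joint angles; "joint_vel": joint speeds; "tau": joint torques, N m; "eef_pos": TCP position; "tool_rot": TCP orientation; "force": force on the tool from outside, world axes, zero at the start; "torque": the same for the moment, N m; "grip_width": opening from 0.0 (shut) to 1.0 (fully open).
Only numpy, scipy, OpenCV 4.12 (cv2) and the standard library are available. Lean on these libraries where they do the work, as an engineer would, in place of code of your own. Each camera call takes 0.05 s, during which the arm holds its last target. There are 200 camera calls.

TASK

With the fingertips, gently push the round metal post up the sloped gutter and over its crest, until it rests against the end stop and does not roll back. Then push the swinging keeper arm right across the gutter behind the post as far as it goes. Only push, do not pick anything up, and leave the things standing around the gutter where they are.

Things in the scene. Friction and masses are not known exactly. Their poses are not given: they have to be found in the camera images.
- gutter: Fixed open gutter on a dark base plate 236 x 120 x 6 mm. Origin: on the table under the gutter's middle line; x uphill along it, y left of that, z up. Floor 74 mm wide between rails (5 mm thick, y = +-37 to +-42 mm, tops 10 mm above the floor). Floor height: 12 mm, level, from x = -110 to -60 mm; rising evenly to 30 mm at x = +40 mm (crest); falling to 22 mm at x = +95 mm (end stop).
- foot (a point): Middle of the top of the low lip that closes the gutter's foot: gutter x = -113 mm, 20 mm above the table, lip 6 mm thick. Beyond it (smaller x) is the base plate's edge, then open table.
- crest (a point): Middle of the floor's crest: gutter x = +40 mm, 30 mm above the table. A post let go on the slope before the crest rolls back to the foot; past the crest it rolls on to the stop by itself and stays there.
- stop (a point): Middle of the rubber face of the upright end stop: gutter x = +95 mm, 45 mm above the table; the stop is 84 mm wide, its top at 62 mm.
- post: Loose solid round smooth metal post (slides and rolls easily on the gutter's smooth floor) lying across the gutter, 40 mm in diameter, 70 mm long, about 0.2 kg; origin at its centre, y along its axis (it rolls about y). It starts at rest on the level foot of the gutter, its centre 32 mm above the table. Home against the end stop its centre is at gutter x = +75 mm, 45 mm above the table.
- keeper (a joint): Keeper arm's angle, rad. Pivot at gutter (x, y) = (+45, -52) mm, outside the right rail. 0 = arm points downhill along the rail (open); negative = swung outward (stop at -0.4); +1.57 = points across the gutter to +y behind the home post (closed stop). Bar 10 mm wide, 46 to 54 mm above the table, 58 mm long. Stays where left; about 0.5 N at the pin moves it. Starts at -0.35 to 0.
- keeper_pin (a point): Top of the upright pin (12 mm diameter) at the free end of the keeper arm, 53 mm from the pivot, on the pin's axis, 85 mm above the table. The pin stands free above the arm from 54 to 85 mm above the table: push it sideways there, round the pivot.
- post_holder: Bystander: black post holder with a brass thumb screw, 32 x 47 x 61 mm, loose, standing near the gutter; origin under its centre, z up. Leave it.
- lens_case: Bystander: round white lens case, 57 mm diameter, 20 mm high, loose; origin under its centre, z up. Leave it.
- screen_plate: Fixed tall upright black screen plate to the left of the work, an obstacle: 226 mm long (its y axis), 3 mm thick on a foot 40 mm wide, top 230 mm above the table; origin under its centre. Pass over or round it.
- collet_knob: Bystander: brass knurled collet knob, 28 mm diameter, 26 mm high, loose; origin under its centre, z up. Leave it.
Things that resemble listed ones, but are neither listed nor needed, are in the scene too. Leave any orange or red look-alike of the post alone.

How it is judged (in metres and radians):
On the way:
1. the post lies in the dip against the end stop (x of post in the frame of gutter between 0.07 and 0.08 m and y of post in the frame of gutter between -0.008 and 0.008 m and z of post in the frame of gutter between 0.04 and 0.051 m), for 0.2 s.
At the end, for the whole second after the job is handed in: The post rests in the dip against the end stop (centre within 5 mm of home along the gutter and 8 mm across it, at rest), and the keeper arm is across the gutter behind it (within 0.12 rad of its closed stop) (all of step 1 and value of joint keeper above 1.45 rad and linear speed of post below 0.02 m/s); the robot touches nothing.
It fails at once if the post is lifted off the gutter (z of post in the frame of gutter above 0.062 m or (x of post in the frame of gutter below -0.06 m and z of post in the frame of gutter above 0.044 m)).
It fails at once if the post is flicked or thrown (faster than 0.45 m/s) (linear speed of post above 0.45 m/s).
It fails at once if the post holder is moved by more than 15 mm (distance of post_holder from where it was at the start of the episode above 0.015 m).
It fails at once if the lens case is moved by more than 15 mm (distance of lens_case from where it was at the start of the episode above 0.015 m).
It fails at once if the collet knob is moved by more than 15 mm (distance of collet_knob from where it was at the start of the episode above 0.015 m).
It also fails if it takes over 67 s, if anything falls off the work surface, if the arm or the gripper's body presses on something with over 40 N, if the wrist force passes 120 N, or if a joint passes its speed limit or range.

## Working session

There is one attempt and no reset: what is moved stays moved. The work goes in short steps, Python scripts to look and compute and a shell command to move; the robot and the scene stay as the last step left them, time stands still between calls to the robot, and variables do not carry over. Pictures are saved under pics/ and viewed, about 8 in all and at most 12, crops included, and the job is handed in when it is done.

```bash
mkdir -p pics; cat > h.py <<'E'
import numpy as np, cv2
from bench import bot, imaging, ticket, models
def w(cam,p):
    M=np.array(imaging.camera_params(cam)["world_from_camera"]); return (M@np.r_[p,1])[:3]
def deproj(cam,u,v,d):
    c=imaging.camera_params(cam); return w(cam,[(u-c["cx"])*d/c["fx"],-(v-c["cy"])*d/c["fy"],-d])
def save(cam,name):
    im,d=imaging.grab_frame(cam); cv2.imwrite("pics/"+name,im[...,::-1]); np.save(f"pics/{cam}_d.npy",d); np.save(f"pics/{cam}_i.npy",im); return im,d
E
python3 - <<'E'
from h import *
np.set_printoptions(precision=1,suppress=True)
s=bot.read_state();print(s["clock"],s["eef_pos"],s["tool_rot"],s["force"])
a,_=save("top","a_top.png");b,_=save("side","a_side.png")
for cam in("top","side"):
  print(cam,{k:v for k,v in imaging.camera_params(cam).items()})
  for q in("gutter","post","keeper","post_holder","lens_case","screen_plate","collet_knob","stop","keeper_pin","crest","foot"):
    print(q,[(round(r["p"],2),w(cam,r["xyz"])) for r in models.recognise(cam,q)[:3]])
E
```

```text
0.0 [ 228.  -607.8  210.2] [ 2.   0.4 -2. ] [-0.6  0.6  0.1]
top {'fx': 427.3464697183056, 'fy': 427.3464697183056, 'cx': 260.9544349564045, 'cy': 189.604445845911, 'world_from_camera': array([[   0. ,    1. ,   -0.2,  353.4],
       [  -1. ,    0. ,   -0. , -242.8],
       [  -0. ,    0.2,    1. , 1035.1],
       [   0. ,    0. ,    0. ,    1. ]])}
gutter [(0.91, array([ 502.4, -238.3,   22.4]))]
post [(0.94, array([ 491.6, -322.3,   51.9])), (0.7, array([ 377.3, -447.8,   36. ])), (0.68, array([ 513.6, -475.1,   33.3]))]
keeper [(0.64, array([ 557.2, -237.8,   51.5]))]
post_holder [(0.59, array([ 365.1, -224.1,   56.7]))]
lens_case [(0.78, array([ 375.2, -316. ,   18.4]))]
screen_plate []
collet_knob [(0.6, array([ 602.9, -340.4,   16.2]))]
stop [(0.98, array([ 503.2, -239.7,   17.9]))]
keeper_pin [(0.59, array([ 563.9, -235.6,   54.9]))]
crest [(0.93, array([ 503.1, -238.2,   19. ]))]
foot [(0.63, array([ 503. , -242.3,   20.6]))]
side {'fx': 466.09070732833715, 'fy': 466.09070732833715, 'cx': 241.40222562687197, 'cy': 190.68394088242266, 'world_from_camera': array([[    1. ,     0.1,    -0.2,   373.5],
       [   -0.2,     0.5,    -0.8, -1040.8],
       [   -0. ,     0.8,     0.5,   605.6],
       [    0. ,     0. ,     0. ,     1. ]])}
gutter [(0.69, array([ 504.6, -250.7,   21.7])), (0.35, array([ 560.6, -258.6,   56.5]))]
post [(0.94, array([ 375.7, -464.1,   32.4])), (0.88, array([ 493.7, -338.9,   47. ])), (0.72, array([ 689.1, -284.1,   28.7]))]
keeper [(0.69, array([ 563. , -259.6,   56.4]))]
post_holder [(0.59, array([ 362.7, -234.3,   36.5]))]
lens_case [(0.61, array([ 373.6, -324.1,   17.7]))]
screen_plate []
collet_knob [(0.53, array([ 602.9, -344.1,   15.9]))]
stop [(0.6, array([ 506.5, -250.2,   23.4]))]
keeper_pin [(0.47, array([ 559.7, -263.5,   56.6]))]
crest [(0.94, array([ 505.3, -246.4,   23.8]))]
foot [(0.67, array([ 507.7, -251.5,   22.8]))]
```

View pics/a_top.png

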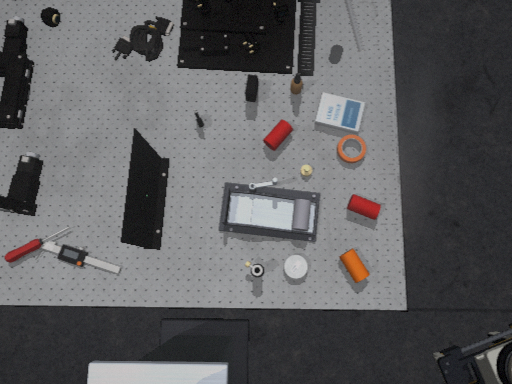

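View pics/a_side.png

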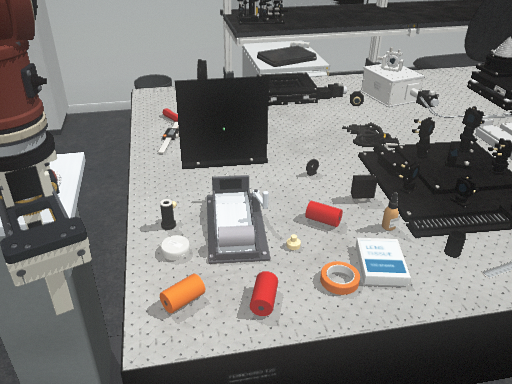

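The top view shows the gutter at about (270,212) px. The silver post lies at its foot, (301,214), and the keeper pin is near (275,180). Post look-alikes are red (278,135), red (364,207) and orange (354,266), so I choose the silver one in the gutter. Uphill is image-left, which is world +y. Next I fit the gutter pose and check with a close crop.

```bash
python3 - <<'E'
from h import *
from scipy.spatial.transform import Rotation as R
np.set_printoptions(precision=1,suppress=True)
im=np.load("pics/top_i.npy");d=np.load("pics/top_d.npy")
c=imaging.camera_params("top");M=np.array(c["world_from_camera"])
v,u=np.mgrid[:384,:512]
P=np.stack([(u-c["cx"])*d/c["fx"],-(v-c["cy"])*d/c["fy"],-d],-1)@M[:3,:3].T+M[:3,3]
g=im.astype(int).sum(2)
sel=(u>212)&(u<328)&(v>178)&(v<246)
print("table z",np.median(P[100:170,200:240,2]))
dark=((sel&(g<200))*255).astype(np.uint8)
n,l,st,_=cv2.connectedComponentsWithStats(dark);k=1+np.argmax(st[1:,4]);m=(l==k)
pts=cv2.convexHull(np.argwhere(m)[:,::-1].astype(np.int32))
hp=np.array([P[y,x] for x,y in pts[:,0]]);print("hull z",hp[:,2])
q=P[m];q=q[(q[:,2]<20)]
r=cv2.minAreaRect(q[:,:2].astype(np.float32));print("plate rect",r)
# above-table structures
for lo,hi in((40,58),(58,95)):
  mm=sel&(P[...,2]>lo)&(P[...,2]<hi);n,l,st,ce=cv2.connectedComponentsWithStats(mm.astype(np.uint8))
  for i in range(1,n):
    if st[i,4]>3: print(lo,st[i],ce[i],P[l==i].mean(0),P[l==i].min(0),P[l==i].max(0))
s=bot.read_state();T=R.from_rotvec(s["tool_rot"]).as_matrix();print(T)
cv2.imwrite("pics/b.png",cv2.resize(im[165:255,200:340,::-1],None,fx=5,fy=5,interpolation=cv2.INTER_CUBIC))
E
```

```text
table z 0.5786440400758011
hull z [ 7.   8.5  5.3  6.1 -6.1  5.5  6.5 63.1 59.7  9.8  4.5]
plate rect ((492.7046203613281, -256.28118896484375), (221.1191864013672, 103.8875503540039), 82.01065826416016)
40 [248 181  26  12 121] [259.2 185.2] [ 558.4 -228.4   52.6] [ 543.5 -260.8   40.1] [ 568.8 -201.8   57.9]
40 [228 193   2   6   7] [228.4 195.6] [ 533.4 -156.6   49.6] [ 529.  -157.4   41.6] [ 538.6 -155.8   57. ]
40 [292 199  18  31 463] [300.6 214. ] [ 491.8 -325.6   49.1] [ 457.  -346.1   40.5] [ 527.8 -306.    55.9]
40 [227 200   2   6   8] [227.8 202.1] [ 517.7 -155.5   50.1] [ 512.3 -156.3   40.9] [ 522.  -154.1   56.8]
40 [226 207   2   6   7] [226.9 209.9] [ 499.5 -153.8   49.4] [ 493.3 -154.4   42.3] [ 505.6 -152.8   57.9]
40 [225 214   2   7   8] [225.4 216.9] [ 483.  -150.9   49.6] [ 476.7 -152.8   41.4] [ 488.7 -149.4   57.3]
40 [221 222   4   2   5] [222.8 222.6] [ 469.6 -145.3   49.6] [ 468.9 -148.7   41.2] [ 470.2 -141.9   57.9]
40 [241 224   4   2   5] [242.4 224.4] [ 466.8 -190.3   41.5] [ 465.3 -194.1   40.3] [ 467.9 -187.    42.8]
40 [246 224   3   2   4] [247.  224.5] [ 466.7 -201.1   41.4] [ 465.6 -203.4   40.2] [ 467.9 -198.7   42.8]
58 [272 179   5   6  26] [274.  181.2] [ 562.7 -262.6   79. ] [ 559.5 -267.5   58.8] [ 566.7 -257.9   88.3]
58 [250 184   4   4   8] [251.4 185.5] [ 555.9 -210.4   60.2] [ 552.8 -214.2   58.2] [ 559.6 -207.2   62.1]
58 [221 187   8  36 141] [224.8 204.5] [ 510.3 -149.9   61.8] [ 469.3 -156.7   58.3] [ 551.8 -141.7   66.6]
[[ 0.   0.4 -0.9]
 [ 0.  -0.9 -0.4]
 [-1.  -0.  -0. ]]
```

View pics/b.png

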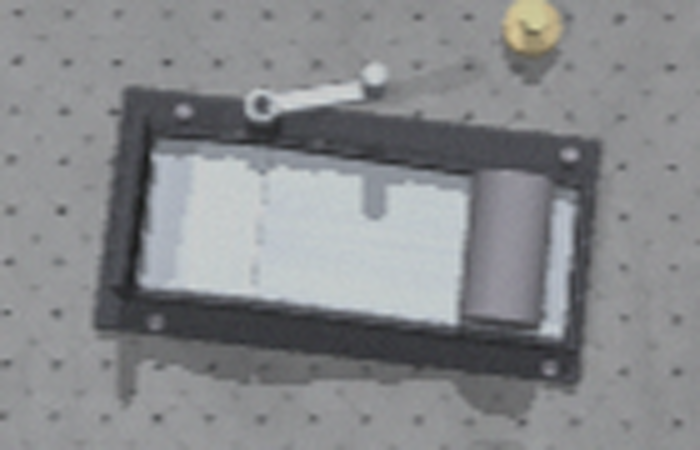

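```bash
python3 - <<'E'
from h import *
np.set_printoptions(precision=1,suppress=True)
c=imaging.camera_params("top");M=np.array(c["world_from_camera"])
def ray(px,py,z):
    u,v=200+px/5-.4,165+py/5-.4
    r=M[:3,:3]@[(u-c["cx"])/c["fx"],-(v-c["cy"])/c["fy"],-1];o=M[:3,3];return (o+r*(z-o[2])/r[2])[:2]
C=[ray(*p,6) for p in((127,88),(600,142),(578,384),(95,330))]
S=[ray(*p,9) for p in((183,111),(569,155),(550,369),(155,322))]
for n,A in(("plate",C),("screws",S)):
    A=np.array(A);print(n,A,A.mean(0),[np.linalg.norm(A[i]-A[i-1]) for i in range(4)])
    up=(A[0]+A[3]-A[1]-A[2]);print("uphill yaw",np.degrees(np.arctan2(up[1],up[0])))
up/=np.linalg.norm(up);left=np.array([-up[1],up[0]]);o=np.array(C).mean(0)
# linear fit with known plate model
m=np.array([[118,-60],[-118,-60],[-118,60],[118,60]],float)
A=np.array(C);H=(m).T@(A-A.mean(0));U,_,V=np.linalg.svd(H);Rm=(U@V).T
print("fit yaw",np.degrees(np.arctan2(Rm[1,0],Rm[0,0])),"o",A.mean(0),"res",A-A.mean(0)-m@Rm.T)
f=lambda p:(np.array(p)-A.mean(0))@Rm
print("post",f([491.8,-325.6]),"pin",f(ray(374,75,85)),"pivot",f(ray(261,104,54)),"stoptop",f([510.3,-149.9]),"crest",f(ray(258,220,30)))
E
```

```text
plate [[ 574.8 -143.4]
 [ 550.1 -376. ]
 [ 432.  -363.7]
 [ 455.3 -131.4]] [ 503.  -253.6] [np.float64(120.10794862857772), np.float64(233.84169318984047), np.float64(118.75332578325934), np.float64(233.50604818689243)]
uphill yaw 84.11787657511093
screws [[ 562.9 -171.5]
 [ 542.9 -360.4]
 [ 438.8 -350.1]
 [ 459.1 -160.5]] [ 500.9 -260.6] [np.float64(104.31627551098235), np.float64(189.90477429280182), np.float64(104.6793358308568), np.float64(190.70568093678258)]
uphill yaw 83.92144559637258
fit yaw 84.12723214015482 o [ 503.  -253.6] res [[-0.  -1. ]
 [-0.5  1.2]
 [ 0.7  1.1]
 [-0.2 -1.3]]
post [-72.7   3.8] pin [ -3.4 -62.6] pivot [ 47.8 -49.8] stoptop [103.9   3.4] crest [43.8  1.5]
```

```bash
cat >> h.py <<'E'
from scipy.spatial.transform import Rotation as R
np.set_printoptions(precision=2,suppress=True)
O=np.array([501.2,-251.4,0]);Y=np.radians(84.0)
G=np.array([[np.cos(Y),-np.sin(Y),0],[np.sin(Y),np.cos(Y),0],[0,0,1]])
def goal(x,y,z,rot=0):
    "TCP goal in gutter frame; tool y along gutter -y turned by rot -> tool shift and twist"
    s=bot.read_state();T=R.from_rotvec(s["tool_rot"]).as_matrix()
    d=T.T@(O+G@[x,y,z]-s["eef_pos"])
    a=G@[np.sin(rot),-np.cos(rot),0];b=T.T@a
    print("t",round(s["clock"],2),"now(gutter)",G.T@(np.array(s["eef_pos"])-O),"F",G.T@s["force"],"grip",round(s["grip_width"],2),"| shift",d,"twist",round(np.arctan2(b[2],b[1]),3),"axis",T[:,0])
E
python3 -c "
from h import *
goal(-145,1,120)"
```

```text
t 1.2 now(gutter) [-383.73  234.12  211.33] F [-0.1   0.19  0.14] grip 1.0 | shift [  91.35 -109.28 -315.26] twist -1.107 axis [ 0.  0. -1.]
```

```bash
python3 -m handwheel '[[9,-11,-31,-0.11],[18,-22,-63,-0.22],[27,-33,-94,-0.33],[36,-44,-126,-0.44],[45,-55,-158,-0.55],[55,-66,-189,-0.66],[64,-77,-221,-0.77],[73,-88,-252,-0.89],[82,-98,-284,-1.0],[91,-109,-315,-1.107]]' 0.15 20
python3 -c "
from h import *
goal(-145,1,120); goal(-145,1,43)
save('top','c.png');save('side','c2.png');save('wrist','c3.png')
a=cv2.imread('pics/c.png')[150:300,200:400];b=cv2.imread('pics/c2.png')[160:300,160:340]
cv2.imwrite('pics/cc.png',np.hstack([cv2.resize(a,(400,300)),cv2.resize(b,(390,300))]))"
```

```text
clock: 2.2
eef_pos: [486.0, -395.3, 120.2]
tool_rot: [1.283, 1.159, -1.283]
force: [0.1, -0.3, -1.0]
grip_width: 0.187
t 2.2 now(gutter) [-144.67    0.07  120.17] F [-0.29 -0.09 -1.  ] grip 0.19 | shift [ 0.17 -0.93  0.33] twist 0.004 axis [ 0. -0. -1.]
t 2.2 now(gutter) [-144.67    0.07  120.17] F [-0.29 -0.09 -1.  ] grip 0.19 | shift [77.17 -0.96  0.3 ] twist 0.004 axis [ 0. -0. -1.]
```

View pics/c3.png

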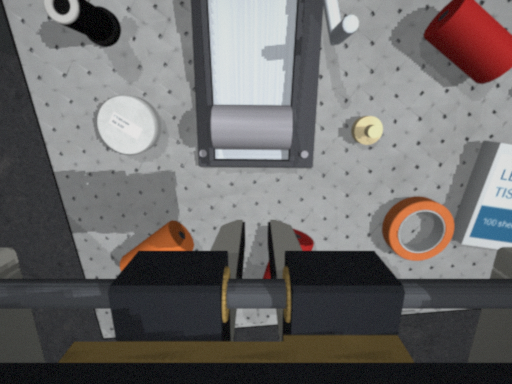

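View pics/cc.png

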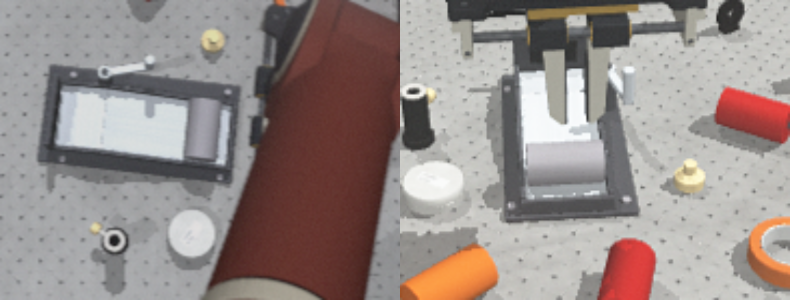

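The wrist view shows the post at (252,128) px. The gripper is centred on the gutter and aligned with it, and the fingertips at (258,225) are clear of everything. Next I descend behind the lip.

```bash
python3 -m handwheel '[[12,0,0,0],[24,0,0,0],[36,-1,0,0],[48,-1,0,0],[58,-1,0,0],[67,-1,0,0],[74,-1,0,0],[79,-1,0,0],[79,-1,0,0],[79,-1,0,0]]'
python3 -c "
from h import *
goal(-105,1,41)"
```

```text
clock: 3.35
eef_pos: [484.2, -395.9, 41.6]
tool_rot: [1.286, 1.157, -1.286]
force: [-0.0, -0.3, 0.5]
grip_width: 0.15
t 3.35 now(gutter) [-145.48    1.82   41.59] F [-0.33  0.01  0.48] grip 0.15 | shift [  0.58   0.82 -40.48] twist -0.0 axis [ 0. -0. -1.]
```

```bash
python3 -m handwheel '[[0,0,-8,0],[0,0,-16,0],[0,0,-24,0],[0,0,-31,0],[0,0,-35,0],[0,0,-38,0],[0,0,-41,0],[0,0,-44,0],[0,0,-47,0],[0,0,-50,0]]'
python3 -c "
from h import *
goal(-90,1,41)
save('wrist','d.png')
print([(round(r['p'],2),G.T@(w('wrist',r['xyz'])-O)) for r in models.recognise('wrist','post')[:4]])"
```

```text
clock: 4.35
eef_pos: [489.1, -346.3, 41.5]
tool_rot: [1.286, 1.157, -1.286]
force: [-0.8, -0.9, 3.0]
grip_width: 0.15
t 4.35 now(gutter) [-95.62   2.08  41.51] F [-0.95  0.65  2.96] grip 0.15 | shift [ 0.5   1.08 -5.62] twist -0.001 axis [ 0. -0. -1.]
[(0.95, array([   6.57, -155.36,   14.5 ])), (0.76, array([-72.29,   3.78,  54.26])), (0.43, array([-206.65,  122.9 ,   23.91]))]
```

View pics/d.png

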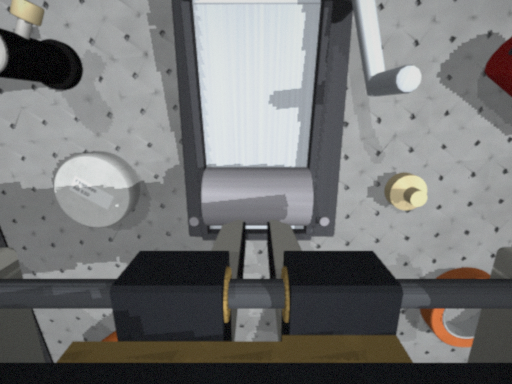

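The post at (257,196) px is square across the gutter, right in front of the fingertips. I keep pushing, rising with the slope.

```bash
python3 -m handwheel '[[0,0,-4,0],[-0.5,0,-8,0],[-1.5,0,-12,0],[-2,1,-16,0],[-3,1,-20,0],[-3.5,1,-24,0],[-4,1,-28,0],[-5,1,-32,0],[-5.5,1,-36,0],[-6.5,1,-40,0]]'
python3 -c "
from h import *
goal(-50,1,48)"
python3 -m handwheel '[[-0.7,0,-4,0],[-1.5,0,-8,0],[-2,0,-12,0],[-3,0,-16,0],[-3.6,0,-20,0],[-4.3,0,-24,0],[-5,0,-28,0],[-5.8,0,-32,0],[-6.5,0,-36,0],[-7.2,0,-40,0]]'
python3 -c "
from h import *
goal(-10,1,55)
save('wrist','e.png')
print([(round(r['p'],2),G.T@(w('wrist',r['xyz'])-O)) for r in models.recognise('wrist','post')[:4]])"
```

```text
clock: 5.45
eef_pos: [494.2, -305.7, 47.5]
tool_rot: [1.286, 1.159, -1.286]
force: [-0.3, -1.0, 0.6]
grip_width: 0.147
t 5.45 now(gutter) [-54.72   1.31  47.48] F [-1.08  0.2   0.57] grip 0.15 | shift [-0.52  0.31 -4.72] twist 0.0 axis [-0.  0. -1.]
clock: 6.45
eef_pos: [498.6, -266.2, 55.1]
tool_rot: [1.286, 1.158, -1.286]
force: [-0.6, 0.3, -0.9]
grip_width: 0.148
t 6.45 now(gutter) [-15.04   1.05  55.11] F [ 0.24  0.62 -0.91] grip 0.15 | shift [ 0.11  0.05 -5.04] twist -0.0 axis [ 0.  0. -1.]
[(0.94, array([  11.22, -170.18,   29.04])), (0.92, array([-58.13,   1.82,  42.1 ]))]
```

View pics/e.png

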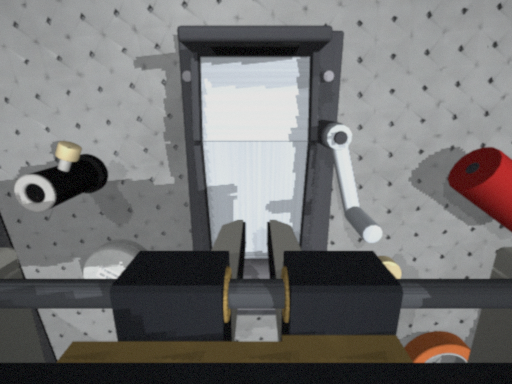

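The wrist view no longer shows the post in front of the fingers. I'll check the side view.

```bash
python3 -c "
from h import *
im,d=save('side','f.png')
cv2.imwrite('pics/f2.png',cv2.resize(cv2.imread('pics/f.png')[140:300,150:330],None,fx=4,fy=4,interpolation=cv2.INTER_CUBIC)[:600])
print([(round(r['p'],2),G.T@(w('side',r['xyz'])-O)) for r in models.recognise('side','post')[:4]])
goal(0,0,50)"
```

```text
[(0.88, array([-224.85,  106.71,   35.72])), (0.65, array([  -8.68, -190.18,   31.99])), (0.63, array([ -2.36, -62.07,  57.37])), (0.59, array([-85.23,   0.77,  46.63]))]
t 6.65 now(gutter) [-15.38   1.04  55.09] F [-0.22  0.42  0.38] grip 0.15 | shift [  5.09   1.04 -15.38] twist -0.0 axis [-0. -0. -1.]
```

View pics/f2.png

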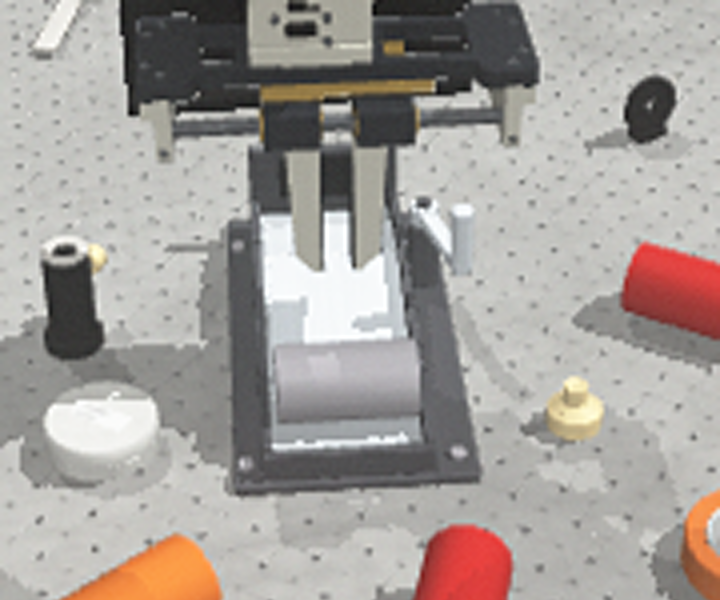

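```bash
python3 -c "
from h import *
d=np.load('pics/side_d.npy')
for cx,cy in((312,262),(312,250),(366,262),(310,230),(310,200),(366,200),(300,160),(345,360),(345,380),(345,400),(345,415)):
  u=int(150+cx/4);v=int(140+cy/4);print((cx,cy),G.T@(deproj('side',u,v,d[v,u])-O))
print(R.from_rotvec(bot.read_state()['tool_rot']).as_matrix())
"
```

```text
(312, 262) [-21.73  12.37  69.26]
(312, 250) [-21.72  12.23  76.59]
(366, 262) [-21.57 -14.03  67.63]
(310, 230) [-22.25  14.02  89.15]
(310, 200) [-21.    13.64 104.98]
(366, 200) [-21.08 -14.21 103.52]
(300, 160) [-21.97  17.11 129.03]
(345, 360) [-79.52   0.32  49.25]
(345, 380) [-90.09   1.09  45.28]
(345, 400) [-94.62   1.49  36.61]
(345, 415) [-92.52   1.43  27.45]
[[-0.    0.99 -0.1 ]
 [-0.   -0.1  -0.99]
 [-1.    0.    0.  ]]
```

The camera puts the fingertips at z≈67 while the stated geometry gives 41. The real tips are therefore about 25 mm higher than stated, which means they skimmed over the post's top. The post is still at the foot. I go back over it and descend lower, checking with the side camera.

```bash
python3 -m handwheel '[[-8,0,5,0],[-8,0,20,0],[-8,0,35,0],[-8,0,50,0],[-8,0,65,0],[-8,0,80,0],[-8,0,95,0],[-8,0,110,0],[-8,0,122,0],[-8,0,128,0]]'
python3 -m handwheel '[[5,0,0,0],[12,0,0,0],[19,0,0,0],[26,0,0,0],[32,0,0,0],[37,0,0,0],[41,0,0,0],[44,0,0,0],[45,0,0,0],[45,0,0,0]]'
cat > tip.py <<'E'
from h import *
im,d=save('side','s.png')
c=imaging.camera_params('side');M=np.array(c["world_from_camera"])
v,u=np.mgrid[:384,:512]
P=(np.stack([(u-c["cx"])*d/c["fx"],-(v-c["cy"])*d/c["fy"],-d],-1)@M[:3,:3].T+M[:3,3]-O)@G
t=G.T@(np.array(bot.read_state()["eef_pos"])-O)
m=(abs(P[...,0]-t[0])<14)&(abs(P[...,1]-t[1])<26)&(P[...,2]>t[2]-18)&(P[...,2]<t[2]+80)
z=P[...,2][m];print("TCP",t,"F",bot.read_state()['force'],"finger low z",np.sort(z)[:12],"rows",v[m].max(),"face x",np.median(P[...,0][m]),"y span",np.percentile(P[...,1][m],[2,98]))
m=(abs(P[...,1])<30)&(P[...,2]>40)&(P[...,0]<t[0]-40 if 0 else P[...,2]<75)&(abs(P[...,0])<110)
E
python3 tip.py
```

```text
clock: 7.65
eef_pos: [484.6, -395.8, 62.9]
tool_rot: [1.287, 1.156, -1.288]
force: [0.1, 0.7, 0.2]
grip_width: 0.15
clock: 8.65
eef_pos: [485.1, -393.9, 18.0]
tool_rot: [1.286, 1.158, -1.286]
force: [-0.4, 0.5, 0.5]
grip_width: 0.153
TCP [-143.5     0.94   18.23] F [-0.48 -0.43 -0.27] finger low z [0.25 0.26 0.26 0.27 0.27 0.28 0.31 0.33 0.33 0.35 0.36 0.36] rows 276 face x -150.13528632886005 y span [-22.43  24.05]
```

```bash
cat >> tip.py <<'E'
def col(y0):
  f=(abs(P[...,0]-(t[0]-6.6))<3)&(abs(P[...,1]-y0)<4)&(P[...,2]>2)
  zz=P[...,2][f]; h=np.histogram(zz,bins=np.arange(0,140,4))[0];print("y0",y0,"min z",np.sort(zz)[:5],h)
col(t[1]+13);col(t[1]-13)
E
python3 tip.py; python3 -c "
import cv2
a=cv2.imread('pics/s.png')[200:320,150:300];cv2.imwrite('pics/s2.png',cv2.resize(a,None,fx=5,fy=5))"
```

```text
TCP [-143.49    0.92   18.3 ] F [ 0.27  0.2  -0.59] finger low z [0.31 0.32 0.33 0.34 0.34 0.34 0.37 0.38 0.38 0.4  0.41 0.43] rows 277 face x -150.1563633295886 y span [-22.83  24.17]
y0 13.91531443971163 min z [26.55 27.41 29.34 29.63 30.03] [ 0  0  0  0  0  0  2  6  6  6  7  9  7  5 10  7  8  9 11  7  8  8  9  5
  0  0  0  0  0  0  0  0  0  0]
y0 -12.08468556028837 min z [26.41 26.68 28.65 28.91 29.39] [0 0 0 0 0 0 2 5 9 4 9 7 5 8 5 9 5 7 8 4 8 8 8 2 1 1 0 0 0 0 0 0 0 0]
```

View pics/s2.png

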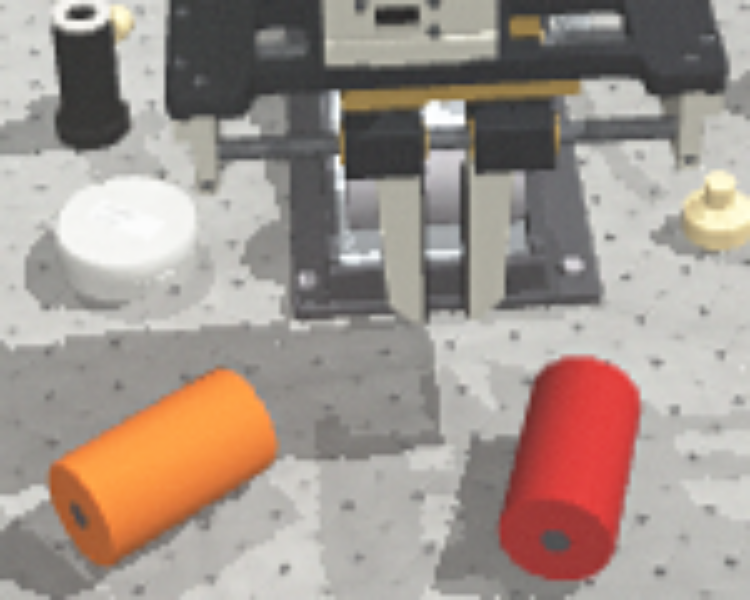

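Tips now measure z≈26, about 8 mm above the TCP, and they are behind the lip, below the post's centre height and above the lip. Next push.

```bash
python3 -m handwheel '[[0,0,-8,0],[0,0,-16,0],[0,0,-24,0],[0,0,-31,0],[0,0,-36,0],[0,0,-39,0],[0,0,-42,0],[0,0,-45,0],[0,0,-48,0],[0,0,-52,0]]'
python3 -c "
from h import *
goal(-87,1,18)
im,d=save('side','g.png');print([(round(r['p'],2),G.T@(w('side',r['xyz'])-O)) for r in models.recognise('side','post')[:4]])
im,d=save('wrist','g2.png');print([(round(r['p'],2),G.T@(w('wrist',r['xyz'])-O)) for r in models.recognise('wrist','post')[:4]])"
```

```text
clock: 9.75
eef_pos: [490.5, -342.4, 18.1]
tool_rot: [1.286, 1.157, -1.287]
force: [-0.6, 0.0, 0.8]
grip_width: 0.15
t 9.75 now(gutter) [-91.58   1.17  18.06] F [-0.03  0.6   0.84] grip 0.15 | shift [ 0.06  0.17 -4.58] twist -0.001 axis [ 0. -0. -1.]
[(0.92, array([-237.53,  -37.24,   35.  ])), (0.83, array([  -8.63, -189.78,   28.88])), (0.82, array([-74.37,   0.12,  44.48])), (0.65, array([-225.16,  102.13,   33.76]))]
[(0.63, array([-58.  ,   2.68,  50.43])), (0.48, array([ 10.75, 130.83,  15.59]))]
```

```bash
python3 -m handwheel '[[0,0,-4,0],[-0.5,0,-8,0],[-1.5,0,-12,0],[-2,0,-16,0],[-3,0,-20,0],[-3.5,0,-24,0],[-4,0,-28,0],[-5,0,-32,0],[-5.5,0,-36,0],[-6.3,0,-40,0]]'
python3 -c "
from h import *
goal(-50,1,25)
im,d=save('side','h1.png');print([(round(r['p'],2),G.T@(w('side',r['xyz'])-O)) for r in models.recognise('side','post')[:4]])
im,d=save('wrist','h2.png');print([(round(r['p'],2),G.T@(w('wrist',r['xyz'])-O)) for r in models.recognise('wrist','post')[:4]])"
```

```text
clock: 10.95
eef_pos: [494.8, -302.0, 24.4]
tool_rot: [1.286, 1.158, -1.286]
force: [0.5, -1.2, -0.1]
grip_width: 0.153
t 10.95 now(gutter) [-51.03   1.1   24.39] F [-1.16 -0.65 -0.06] grip 0.15 | shift [-0.61  0.1  -1.03] twist -0.0 axis [-0.  0. -1.]
[(0.94, array([-236.67,  -32.39,   34.83])), (0.89, array([-225.51,  103.67,   31.93])), (0.81, array([-37.1 ,  -0.12,  49.88]))]
[(0.73, array([  10.7 , -156.76,   10.28])), (0.71, array([-18.  ,   1.57,  62.82])), (0.26, array([31.47, -9.96, 25.41]))]
```

```bash
python3 -m handwheel '[[-0.7,0,-4,0],[-1.4,0,-8,0],[-2.2,0,-12,0],[-2.9,0,-16,0],[-3.6,0,-20,0],[-4.3,0,-24,0],[-5,0,-28,0],[-5.8,0,-32,0],[-6.5,0,-36,0],[-7.2,0,-40,0]]'
python3 -c "
from h import *
goal(20,1,36)
im,d=save('wrist','i2.png');print([(round(r['p'],2),G.T@(w('wrist',r['xyz'])-O)) for r in models.recognise('wrist','post')[:4]])"
python3 -m handwheel '[[-0.6,0,-3,0],[-1.1,0,-6,0],[-1.7,0,-9,0],[-2.2,0,-12,0],[-2.7,0,-15,0],[-3.2,0,-18,0],[-3.8,0,-21,0],[-4.3,0,-24,0],[-4.6,0,-27,0],[-4.6,0,-30,0]]'
python3 -c "
from h import *
goal(25,1,36)
im,d=save('wrist','j2.png');print([(round(r['p'],2),G.T@(w('wrist',r['xyz'])-O)) for r in models.recognise('wrist','post')[:4]])
im,d=save('side','j1.png');print([(round(r['p'],2),G.T@(w('side',r['xyz'])-O)) for r in models.recognise('side','post')[:4]])"
```

```text
clock: 12.15
eef_pos: [499.0, -262.3, 31.6]
tool_rot: [1.286, 1.158, -1.286]
force: [-0.7, -0.8, 0.7]
grip_width: 0.152
t 12.15 now(gutter) [-11.04   1.08  31.62] F [-0.85  0.65  0.66] grip 0.15 | shift [ -4.38   0.08 -31.05] twist -0.0 axis [-0.  0. -1.]
[(0.86, array([25.58, -0.88, 65.13])), (0.72, array([   9.85, -159.88,   22.6 ]))]
clock: 13.25
eef_pos: [502.1, -232.1, 36.1]
tool_rot: [1.286, 1.159, -1.286]
force: [0.6, 0.7, 0.1]
grip_width: 0.152
t 13.25 now(gutter) [19.33  1.11 36.12] F [ 0.75 -0.54  0.14] grip 0.15 | shift [ 0.12  0.11 -5.67] twist 0.0 axis [-0.  0. -1.]
[(0.9, array([66.38,  3.59, 68.79])), (0.82, array([  14.75, -161.55,   25.68]))]
[(0.93, array([-239.91,  -35.45,   36.28])), (0.76, array([60.2 , -0.09, 55.57])), (0.66, array([-222.41,  102.02,   32.11])), (0.61, array([ -10.1 , -190.46,   28.36]))]
```

View pics/j2.png

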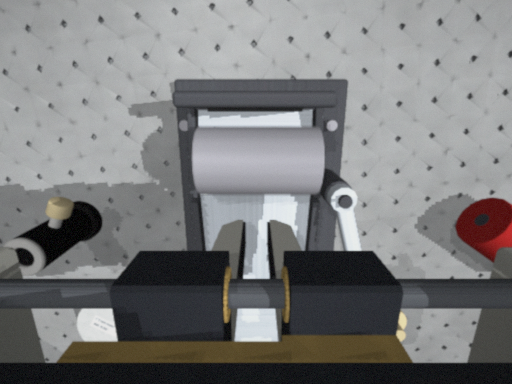

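The post at (258,160) px has crossed the crest and is rolling to the stop. I back off, rise and shut the fingers, since a 14 mm gap could swallow the pin. Then I locate the pin.

```bash
python3 -m handwheel '[[0,0,10,0],[-10,0,15,0],[-25,0,20,0],[-40,0,26,0],[-55,0,32,0],[-70,0,38,0],[-75,0,44,0],[-75,0,50,0],[-75,0,55,0],[-75,0,55,0]]' 0 20
python3 -c "
from h import *
s=bot.read_state();print(s['joint_pos'])
c={}
for n in('wrist','side'):
  save(n,'k_'+n+'.png')
  for q in('keeper_pin','keeper','post'): print(n,q,[(round(r['p'],2),G.T@(w(n,r['xyz'])-O)) for r in models.recognise(n,q)[:3]])
goal(-38,-92,112,1.2)
a=cv2.imread('pics/k_wrist.png');b=cv2.imread('pics/k_side.png')[150:300,170:300]
cv2.imwrite('pics/k.png',np.hstack([cv2.resize(a,(480,360)),cv2.resize(b,(312,360))]))"
```

```text
clock: 14.45
eef_pos: [495.4, -288.5, 110.3]
tool_rot: [1.287, 1.158, -1.288]
force: [-0.5, 0.7, -0.1]
grip_width: 0.004
[ 0.66  0.63 -0.27  1.76  0.22  0.79  0.17]
wrist keeper_pin [(0.58, array([ 18.31, -56.31,  52.68]))]
wrist keeper [(0.89, array([ 14.89, -57.47,  52.86]))]
wrist post [(0.87, array([74.74,  1.55, 63.71])), (0.79, array([   5.38, -180.89,   36.69])), (0.47, array([-211.64,  136.91,   28.54]))]
side keeper_pin [(0.48, array([ -3.77, -60.86,  57.27]))]
side keeper [(0.71, array([ -3.96, -58.03,  56.83]))]
side post [(0.88, array([-237.4 ,  -35.44,   33.71])), (0.88, array([  -7.27, -190.5 ,   33.09])), (0.71, array([59.75,  5.17, 53.88]))]
t 14.85 now(gutter) [-36.03   1.06 111.04] F [-0.25 -0.43  0.  ] grip 0.0 | shift [-0.98 93.06  2.01] twist -1.2 axis [-0.  0. -1.]
```

View pics/k.png

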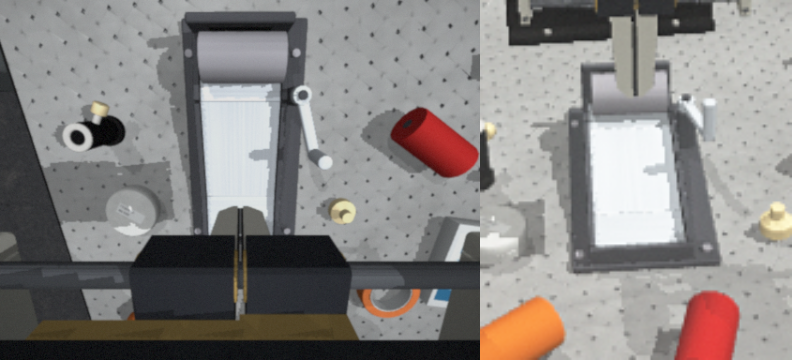

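The post rests against the stop. In the wrist view it is at (243,57) in this picture and the pin top is at (325,162). I compute the pin position, the keeper angle and the arc.

```bash
python3 - <<'E'
from h import *
c=imaging.camera_params("wrist");M=np.array(c["world_from_camera"])
def ray(u,v,z):
    r=M[:3,:3]@[(u-c["cx"])/c["fx"],-(v-c["cy"])/c["fy"],-1];o=M[:3,3];return G.T@(o+r*(z-o[2])/r[2]-O)
k=512/480
pin=ray(325*k,162*k,85);piv=ray(302*k,94*k,56);print("pin",pin,"pivot",piv,"crest",ray(241*k,97*k,30))
th=np.arctan2(pin[1]-piv[1],piv[0]-pin[0]);print("theta",th,np.hypot(*(pin-piv)[:2]))
# rows: poses for theta list, relative to tool pose at theta start; tool yaw rot: face normal=(sin th,cos th)
def pose(t,gap=0,R0=53,px=45,py=-52):
    n=np.array([np.sin(t),np.cos(t)]);p=np.array([px-R0*np.cos(t),py+R0*np.sin(t)])-n*(12.6+gap);return p
for t in(-0.3,-.2,0,.3,.6,.9,1.2,1.4,1.57):print(t,pose(t),pose(t,18))
E
```

```text
pin [ -4.56 -65.94  85.  ] pivot [ 46.9 -51.1  56. ] crest [44.9  -0.31 30.  ]
theta -0.28066287322227895 53.56314421540976
-0.3 [ -1.91 -79.7 ] [  3.41 -96.9 ]
-0.2 [ -4.44 -74.88] [ -0.86 -92.52]
0 [ -8.  -64.6] [ -8.  -82.6]
0.3 [ -9.36 -48.37] [-14.68 -65.57]
0.6 [ -5.86 -32.47] [-16.02 -47.33]
0.9 [  2.18 -18.32] [-11.92 -29.5 ]
1.2 [14.05 -7.17] [ -2.73 -13.69]
1.4 [23.58 -1.91] [ 5.84 -4.97]
1.57 [32.36  0.99] [14.36  0.98]
```

```bash
python3 -m handwheel '[[0,10,-2,-0.13],[0,20,-4,-0.26],[0,30,-7,-0.39],[0,40,-9,-0.52],[0,50,-11,-0.65],[0,60,-13,-0.78],[0,70,-15,-0.9],[0,80,-17,-1.03],[0,89,-19,-1.15],[0,97,-21,-1.27]]'
python3 -m handwheel '[[0,0,0,0],[8,0,0,0],[16,0,0,0],[24,0,0,0],[32,0,0,0],[40,0,0,0],[47,0,0,0],[51,0,0,0],[54,0,0,0],[54,0,0,0]]'
python3 - <<'E'
from h import *
goal(-15,-96,56,1.27)
s=bot.read_state();T=R.from_rotvec(s["tool_rot"]).as_matrix()
save('side','l.png');save('wrist','l2.png')
cv2.imwrite('pics/l3.png',np.hstack([cv2.resize(cv2.imread('pics/l2.png'),(480,360)),cv2.resize(cv2.imread('pics/l.png')[150:300,170:300],(312,360))]))
p0=G.T@(np.array(s["eef_pos"])-O)
# waypoints: theta, face angle phi
ths=np.concatenate([[-.3],np.linspace(-.28,1.60,19)])
for i,t in enumerate(ths):
    phi=max(.3,min(1.57,t+.0))
    n=np.array([np.sin(phi),np.cos(phi)])
    p=np.array([45-53*np.cos(t),-52+53*np.sin(t)])-n*12.6
    d=T.T@(G@np.r_[p-p0[:2],0]);print(i,round(t,2),"shift",d,"twist",round(phi-.3,3),"pos",p)
E
```

```text
clock: 15.85
eef_pos: [595.4, -276.7, 111.0]
tool_rot: [0.314, 1.548, -0.314]
force: [0.0, 0.5, 0.2]
grip_width: 0.004
clock: 16.85
eef_pos: [594.8, -276.7, 56.8]
tool_rot: [0.318, 1.548, -0.318]
force: [-0.1, 0.7, -0.1]
grip_width: 0.004
t 16.85 now(gutter) [-15.36 -95.78  56.79] F [ 0.71  0.18 -0.12] grip 0.0 | shift [0.79 0.41 0.11] twist -0.0 axis [-0.  0. -1.]
0 -0.3 shift [  0.01   0.97 -17.13] twist 0.0 pos [ -9.36 -79.7 ]
1 -0.28 shift [  0.01   0.38 -18.02] twist 0.0 pos [ -9.66 -78.68]
2 -0.18 shift [  0.01  -2.41 -22.79] twist 0.0 pos [-10.91 -73.29]
3 -0.07 shift [  0.02  -4.69 -27.83] twist 0.0 pos [-11.59 -67.8 ]
4 0.03 shift [  0.02  -6.43 -33.09] twist 0.0 pos [-11.69 -62.27]
5 0.14 shift [  0.02  -7.61 -38.49] twist 0.0 pos [-11.22 -56.76]
6 0.24 shift [  0.02  -8.22 -43.99] twist 0.0 pos [-10.18 -51.32]
7 0.35 shift [  0.03  -8.85 -49.54] twist 0.047 pos [ -9.13 -45.84]
8 0.45 shift [  0.03  -9.62 -55.17] twist 0.151 pos [ -8.19 -40.23]
9 0.56 shift [  0.03  -9.79 -60.86] twist 0.256 pos [ -6.67 -34.75]
10 0.66 shift [  0.04  -9.38 -66.53] twist 0.36 pos [ -4.59 -29.46]
11 0.76 shift [  0.04  -8.37 -72.13] twist 0.464 pos [ -1.97 -24.41]
12 0.87 shift [  0.04  -6.79 -77.59] twist 0.569 pos [  1.16 -19.66]
13 0.97 shift [  0.05  -4.64 -82.86] twist 0.673 pos [  4.77 -15.27]
14 1.08 shift [  0.05  -1.96 -87.87] twist 0.778 pos [  8.82 -11.28]
15 1.18 shift [  0.05   1.23 -92.58] twist 0.882 pos [13.26 -7.72]
16 1.29 shift [  0.05   4.9  -96.93] twist 0.987 pos [18.05 -4.66]
17 1.39 shift [   0.06    8.99 -100.87] twist 1.091 pos [23.13 -2.11]
18 1.5 shift [   0.06   13.48 -104.37] twist 1.196 pos [28.45 -0.1 ]
19 1.6 shift [   0.06   18.41 -107.01] twist 1.27 pos [33.95  0.97]
```

View pics/l3.png

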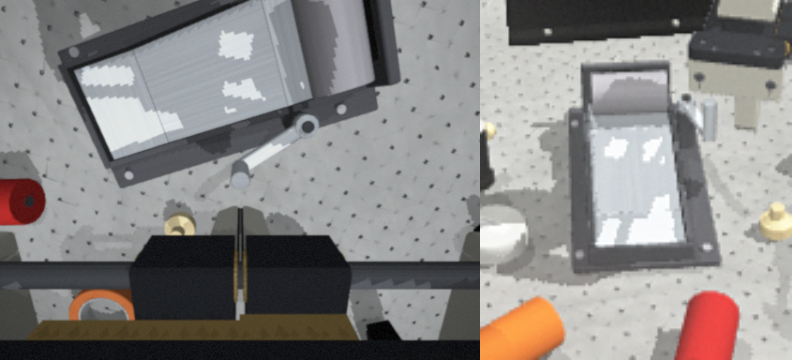

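The pin, at (240,175) in the wrist picture, is centred in front of the shut fingertips. The post is still home. Now I swing the keeper.

```bash
python3 -m handwheel '[[0,0.5,-10,0],[0,0,-18,0],[0,-2.4,-23,0],[0,-4.7,-28,0],[0,-6.4,-33,0],[0,-7.6,-38.5,0],[0,-8.2,-44,0],[0,-8.9,-49.5,0.05],[0,-9.6,-55,0.15],[0,-9.8,-61,0.256]]'
cat > arc.py <<'E'
from h import *
s=bot.read_state();T=R.from_rotvec(s["tool_rot"]).as_matrix();p0=G.T@(np.array(s["eef_pos"])-O)
b=G.T@T[:,2]*-1;ph=np.arctan2(b[0],b[1]);print(s["clock"],"pos",p0,"phi",ph,"F",G.T@s["force"])
for t in np.linspace(.56,1.62,11)[1:]:
    phi=min(1.57,t);n=np.array([np.sin(phi),np.cos(phi)]);p=np.array([45-53*np.cos(t),-52+53*np.sin(t)])-n*12.6
    print(round(t,2),T.T@(G@np.r_[p-p0[:2],0]),round(phi-ph,3))
save('wrist','m.png')
for q in('keeper','keeper_pin','post'): print(q,[(round(r['p'],2),G.T@(w('wrist',r['xyz'])-O)) for r in models.recognise('wrist',q)[:2]])
E
python3 arc.py
```

```text
clock: 17.95
eef_pos: [534.3, -261.8, 57.0]
tool_rot: [0.522, 1.508, -0.522]
force: [0.6, -0.9, -0.2]
grip_width: 0.005
17.95 pos [ -6.87 -34.    57.02] phi 0.561657284543641 F [-0.87 -0.66 -0.17]
0.67 [ 0.   -0.53 -5.38] 0.104
0.77 [  0.01  -0.97 -11.13] 0.21
0.88 [  0.01  -0.8  -16.9 ] 0.316
0.98 [  0.01  -0.02 -22.62] 0.422
1.09 [  0.02   1.36 -28.22] 0.528
1.2 [  0.02   3.33 -33.65] 0.634
1.3 [  0.02   5.86 -38.84] 0.74
1.41 [  0.02   8.93 -43.73] 0.846
1.51 [  0.02  12.49 -48.27] 0.952
1.62 [  0.02  16.84 -51.86] 1.008
keeper [(0.86, array([ 15.83, -31.5 ,  53.12]))]
keeper_pin [(0.68, array([ 22.14, -31.03,  55.17]))]
post [(0.97, array([71.95,  3.5 , 65.03])), (0.7, array([-193.04,  -36.95,   29.86]))]
```

```bash
python3 -m handwheel '[[0,-0.5,-5.4,0.1],[0,-1,-11,0.21],[0,-0.8,-17,0.316],[0,0,-22.6,0.42],[0,1.4,-28.2,0.53],[0,3.3,-33.7,0.634],[0,5.9,-38.8,0.74],[0,8.9,-43.7,0.846],[0,12.5,-48.3,0.952],[0,16.8,-51.9,1.008]]'
python3 arc.py | grep -v '^[01]\.'
```

```text
clock: 19.15
eef_pos: [504.0, -220.7, 57.2]
tool_rot: [1.279, 1.155, -1.286]
force: [-1.5, -12.8, -2.7]
grip_width: 0.005
19.15 pos [30.81  0.42 57.17] phi 1.5670014880576093 F [-12.84   0.14  -2.71]
keeper [(0.89, array([ 40.96, -16.33,  54.52]))]
keeper_pin [(0.94, array([ 42.01, -17.72,  55.56])), (0.37, array([51.55, -1.36, 26.44]))]
post [(0.72, array([78.5 ,  2.09, 63.3 ])), (0.61, array([  12.06, -168.89,   28.12]))]
```

Force has built up to 13 N, so the keeper is at its closed stop. I back off, rise clear and verify.

```bash
python3 -m handwheel '[[0,0,3,0],[0,0,10,0],[0,0,18,0],[-8,0,26,0],[-20,0,36,0],[-35,0,46,0],[-50,0,56,0],[-65,0,64,0],[-80,0,70,0],[-80,0,70,0]]'
python3 - <<'E'
from h import *
goal(0,0,100)
for cam in('wrist','top','side'):
  im,d=save(cam,'z_'+cam+'.png');c=imaging.camera_params(cam);M=np.array(c["world_from_camera"])
  v,u=np.mgrid[:384,:512]
  P=(np.stack([(u-c["cx"])*d/c["fx"],-(v-c["cy"])*d/c["fy"],-d],-1)@M[:3,:3].T+M[:3,3]-O)@G
  X,Yy,Z=P[...,0],P[...,1],P[...,2]
  m=(d>0)&(Z>75)&(Z<90)&(X>15)&(X<65)&(abs(Yy)<30);print(cam,"pin",m.sum(),P[m].mean(0) if m.any() else None)
  m=(d>0)&(Z>46)&(Z<58)&(X>25)&(X<58)&(Yy>-60)&(Yy<15)
  if m.sum()>10: print(" bar mean",P[m].mean(0),"dx/dy",np.polyfit(Yy[m],X[m],1))
  m=(d>0)&(Z>62.5)&(Z<69)&(X>58)&(X<90)&(abs(Yy)<34);print(" post top",m.sum(),P[m].mean(0) if m.any() else None)
  for q in('keeper','post'): print(" ",q,[(round(r['p'],2),G.T@(w(cam,r['xyz'])-O)) for r in models.recognise(cam,q)[:3]])
  for q in('post_holder','lens_case','collet_knob'): print(" ",q,[(round(r['p'],2),w(cam,r['xyz'])) for r in models.recognise(cam,q)[:1]])
E
```

```text
clock: 20.35
eef_pos: [498.7, -288.4, 139.6]
tool_rot: [1.284, 1.154, -1.281]
force: [-0.3, -0.1, -0.5]
grip_width: 0.007
t 20.35 now(gutter) [-37.03  -1.38 139.64] F [-0.14  0.24 -0.52] grip 0.01 | shift [ 39.55  -1.44 -37.13] twist 0.004 axis [ 0. -0. -1.]
wrist pin 179 [45.64  3.81 83.88]
 bar mean [ 47.64 -26.09  52.83] dx/dy [ 0.11 50.52]
 post top 1651 [75.58  0.75 63.71]
  keeper [(0.71, array([ 40.91, -23.04,  51.67]))]
  post [(0.7, array([   3.48, -180.66,   31.67])), (0.55, array([78.1 ,  4.11, 65.07])), (0.29, array([ 41.63, -21.42,  50.22]))]
  post_holder [(0.7, array([ 368.75, -221.63,   39.65]))]
  lens_case [(0.79, array([ 371.73, -309.52,   15.68]))]
  collet_knob [(0.75, array([ 599.35, -337.51,    9.63]))]
top pin 16 [48.15  2.3  85.12]
 bar mean [ 47.85 -30.73  53.44] dx/dy [ 0.13 51.88]
 post top 244 [76.    0.61 64.85]
  keeper [(0.67, array([ 47.07, -29.58,  49.71]))]
  post [(0.85, array([-222.25,  -37.39,   34.56])), (0.84, array([  -0.71, -203.27,   35.44])), (0.65, array([-208.84,  102.04,   40.  ]))]
  post_holder []
  lens_case [(0.57, array([ 504.46, -168.12,   20.73]))]
  collet_knob []
side pin 31 [44.35  2.13 81.7 ]
 bar mean [ 45.08 -25.4   52.67] dx/dy [ 0.06 46.72]
 post top 124 [73.84  0.27 64.7 ]
  keeper [(0.75, array([ 39.66, -15.53,  57.01]))]
  post [(0.92, array([-237.35,  -35.05,   36.32])), (0.77, array([-222.49,  104.13,   31.56])), (0.63, array([65.85,  8.38, 59.78]))]
  post_holder [(0.66, array([ 362.96, -234.42,   33.06]))]
  lens_case [(0.8, array([ 373.82, -321.51,   22.72]))]
  collet_knob [(0.66, array([ 604.77, -343.99,   14.94]))]
```

```bash
python3 -c "
from h import *
print(ticket.job_done(), bot.read_state()['clock'])"
```

```text
the job is handed in; nothing more can be done
the job is handed in; nothing more can be done
```

The post rests against the end stop and the keeper is shut behind it. I handed the job in at about 22 s on the robot's clock, and no verdict was reported.

**What I did:** I pushed the silver post up the gutter with the nearly shut fingertips. It rolled over the crest to the stop by itself. I then swept the keeper pin round its pivot with the shut fingertips until about 13 N built up at its closed stop, and backed off and rose clear.

**Last checks:**

| Check | Result | Wanted |
|---|---|---|
| Post along the gutter (three cameras) | 73.8 to 76.0 mm | 70 to 80 mm |
| Post across the gutter | 0.3 to 0.8 mm | within 8 mm |
| Post top height | about 64 to 65 mm | 65 mm when home |
| Keeper pin | about (44 to 48, 2 to 4) mm | (45, 1) mm when closed |
| Wrist force after backing off | about 0.5 N or less (noise level) | no contact |

In the wrist and side views the post holder, lens case and collet knob were where they started, within the network's scatter of about 7 mm.

**What failed or disagreed:**
- **First push missed:** the fingertips measured about 8 mm above the reported TCP, not 14 mm below it as stated. The first push slid over the post's top with about 3 N and left it at the foot. I measured the tips with the side camera and repeated the push lower.
- **Top camera at the end:** the network missed the holder and the knob and gave one false lens case, at the gutter.
- **Keeper bar slope:** the fits (0.06 to 0.13) were probably spoiled by pixels of the post, so I judged the keeper closed from the pin position and the contact force.

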